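# Stand a splashback tile in the bench holder and dress its edge

### The arm

A 6-joint arm with a two-finger parallel gripper is mounted at the origin on the work surface. World frame = base frame: x ahead of the robot, y to its left, z up, the work surface at z = 0. Lengths are in m, angles in rad, forces in N, time in s.
With the tool pointing down it reaches from about 0.35 to 0.775 m from the base axis. Payload 5.5 kg.
Tool frame: the origin (TCP) lies on the centre line of the jaws, within the pads' length; the fingertips stand 11 mm ahead of it and the grasp point (between the pads) lies 8 mm behind it; z points along the fingers, y is the line along which they close (so a half turn about z gives the same grasp; the last joint's range is limited). The gripper opens to 85 mm and grips with 20 to 120 N. Pads are 22 mm wide; open, the fingers measure 114 mm over their backs; the gripper's body (76 mm by 85 mm) begins 54 mm behind the grasp point. The pads swing forward as they close: fully open they stand 13 mm farther back than shut.
Start: joints at [-1.334, 0.313, 0.046, 1.304, 0, 1.431], TCP at [0.212, -0.535, 0.242] pointing down, gripper open.
Joint ranges: [-2.76, 2.76], [-0.86, 1.69], [-1.03, 1.26], [-2.2, 2.34], [-1.47, 1.5], [-3.14, 3.14]. Speed limits (rad/s): [2.57, 2.57, 3.14, 3.14, 3.14, 3.14].

### API

Orientations are given as a unit quaternion [w, x, y, z].
In Python, from workcell import env, viewer, order, models gives the robot as it stands.
- The arm moves only by the tool drive_tool, never from a script. Its argument "series" is a list that holds one entry, the list of rows, each a list of 6 numbers: the shift along the tool's x, y, z each as a share of 120 mm, from -1 to 1, then the turn, a rotation vector about the tool's x, y, z each as a share of 180 degrees, from -1 to 1. A call has 1 to 20 rows; each row shifts and turns the commanded pose from where the row before left it, along the tool's axes as they then stand; what a row does not reach is not made up. A row lasts 1/8 s, in which the tool goes at most 62.5 mm and 10.7 degrees, less where a joint would pass 70% of its speed; a pose out of reach is approached as far as the arm can. A call with a number of a shift or a turn outside -1 to 1 is refused whole. A call with a gripper value outside its range is refused whole. "jaw" is the opening, from -1 (shut) to 1 (fully open), set as the call begins (left out, the last holds). The fingers move at their own pace and stop on an object; "grip_force" is the grip in N (left out, the last holds). Time passes only in rows, so rows that do not move let the fingers close. It gives the time, the measured TCP pose, the force, the opening and the grip force at its end, in the units of the state.
- env.get_state(): the state, without advancing time (a new reading comes with each control period).
- viewer.read_camera(name): name is "scene" or "top" or "wrist"; returns the picture (480x640x3 uint8, red, green, blue); there is no depth.
- viewer.camera_info(name): a dict with "intrinsics" (3x3 intrinsics, pixels), "D" ([k1, k2, p1, p2, k3] as OpenCV has them; the pictures are not rectified), "R" (3x3) and "t" (3): a world point X has camera coordinates R X + t; the wrist camera has in their place "T_tool_cam" (4x4, takes a point from camera to tool coordinates, whose origin is the TCP and whose axes are the flange's). Camera axes: x right, y down, z forward; pixel columns grow to the right and rows downward; lengths in m; the calibration is good to about 2 mm. A picture is of the moment at which its call begins: read the wrist's pose just before it. camera_info takes no time and is no camera call.
- order.hand_in(): hands the job in; it is judged then, once.
Trained networks look in the newest picture that a camera, given by its name, has taken for a name from the list of things; names that differ only in an ending like _2 or _b are one class to them, and where a whole thing is asked for, a point or a joint stands for the part that bears it (a point fixed in the world has none). Each returns a list of dicts, best first, with "score" (0 to 1); they miss things now and then, are a little off and sometimes report something else, mostly with a low value. They report only what shows in the picture. A call takes as long as a camera call. They do not tell look-alikes from the thing itself.
- models.silhouettes(label, camera): "region" (480x640 bool, what is visible of it) and "location" ([column, row] in pixels, amid what is visible of it).
The state is a dict: "clock": time; "joint_pos": joint angles; "qvel": joint speeds; "tau": joint torques, N m; "tcp_pos": TCP position; "orientation": TCP orientation; "wrist_force": force on the tool from outside, world axes, zero at the start; "ft_torque": the same for the moment, N m; "finger_gap": finger opening in m; "grip_force": force on a finger pad.
Only numpy, scipy, OpenCV 4.12 (cv2) and the standard library are available. Lean on these libraries where they do the work, as an engineer would, in place of code of your own. Each camera call takes 0.05 s, during which the arm holds its last target. There are 200 camera calls.

### The job

Lift the black-and-white patterned tile off its leaning rest and stand it upright, fully home, in the slot of the grey bench holder, and let go of it. Then take the orange rubbing block from its tray and, pressing lightly with its flat sole, stroke it along the top edge of the tile, its middle travelling from near the corner at the blue end of the holder to near the other corner. Lay the block back down flat in its tray, leaving the tile standing; drop nothing and leave the other things on the worktop where they are.

Things in the scene. Friction and masses are not known exactly. Their poses are not given: they have to be found in the camera images.
- tile: white ceramic tile with a black motif and border on both faces, 10 thick (x) x 100 wide (y) x 120 tall (z), about 0.3 kg, loose. Origin: centre of its bottom edge; z runs up the tile to the top edge. It starts leaning on the rest, its z axis 35 degrees from vertical (top towards the robot's side); the upper 48 mm of the tile stand free of the rest's back plate on both faces
- rest: pale wooden tile rest, fixed, 105 (x) x 120 (y) base, its highest point about 78 mm above the worktop. Origin: centre of its underside. The tile leans back towards the rest's -x; its foot stands on a ledge, on the rest's +x side, behind a lip 8 mm high (lift along the tile to clear it)
- holder: grey painted bench holder, fixed, 64 (x) x 148 (y) x 42 tall, plus a bright blue end block 12 thick on its +y end (same height). An open slot along its y takes the tile's bottom edge. Origin: centre of the underside of the grey part; z up, y along the slot towards the blue end
- slot (a point): centre of the floor of the holder's slot, 12 mm above the worktop, axes as the holder's. The slot is 12 wide (x) x 108 long (y) x 30 deep; its upper 8 mm flare at 45 degrees to 28 wide. A seated tile has its top edge 120 mm above this point, and may lean up to 5 degrees in the slot's play
- block: orange rubbing block, loose, 0.2 kg; grip it firmly, it drags. Origin: centre of the underside of its dark steel sole; x along it, z up. Sole 70 (x) x 50 (y) x 8, sprung: pushes in up to 7 mm, resisting with 2.4 N plus 0.6 N per mm; this origin, fixed to the body, sinks below the sole by as much. Flange 70 x 50 from 15 to 20 mm up; on it a grip bar 64 (x) x 26 wide (y), 20 to 54 mm up
- tray: black open tray, fixed, 115 (x) x 95 (y) outside, walls 4 thick and 20 high, floor 4 mm thick. Origin: centre of its underside. The block starts in it and goes back in it, either way round
- spare_tile: bystander: plain blue tile lying flat, 100 x 120 x 10. Origin: centre of its underside
- jar: bystander: closed jar, 60 diameter, 85 tall. Origin: centre of its underside
- mug: bystander: white mug, 80 diameter, 90 tall, handle at its +y. Origin: centre of its underside
- spacers: bystander: red box of tile spacers, 60 x 40 x 28 tall. Origin: centre of its underside
- level: bystander: yellow pocket spirit level lying flat, 35 x 200 x 22 tall. Origin: centre of its underside
- spatula: bystander: a spatula lying on the worktop, about 250 long, its handle to its -x
Mind the look-alikes: they are no part of the job. Several things have the shape of the block; the one meant has the colours described above.

How it is judged:
On the way, in this order (a step that is already met when the one before it is completed fails the run):
1. the tile stands upright and fully home in the holder's slot, let go (x of tile in the frame of slot between -0.006 and 0.006 m and y of tile in the frame of slot between -0.009 and 0.009 m and z of tile in the frame of slot between -0.004 and 0.004 m and angle between tile's own z axis and vertical below 0.14 rad and angle between the y axis of tile and the y axis of holder, either way round below 0.12 rad and contact force between the fingers and tile below 0.05 N and linear speed of tile below 0.03 m/s), for 0.2 s.
2. the block's sole presses on the tile's top edge (over 1 N), the block's middle at least 22 mm from the slot's middle towards the blue end (y of block in the frame of slot between 0.022 and 0.07 m and x of block in the frame of slot between -0.025 and 0.025 m and contact force between block and tile above 1 N and angle between block's own z axis and vertical below 0.35 rad and x of tile in the frame of slot between -0.006 and 0.006 m and y of tile in the frame of slot between -0.009 and 0.009 m and z of tile in the frame of slot between -0.004 and 0.004 m and angle between tile's own z axis and vertical below 0.14 rad), for 0.1 s.
3. still pressing, the block passes 5 to 20 mm short of the middle (y of block in the frame of slot between 0.005 and 0.02 m and x of block in the frame of slot between -0.025 and 0.025 m and contact force between block and tile above 1 N and angle between block's own z axis and vertical below 0.35 rad and x of tile in the frame of slot between -0.006 and 0.006 m and y of tile in the frame of slot between -0.009 and 0.009 m and z of tile in the frame of slot between -0.004 and 0.004 m and angle between tile's own z axis and vertical below 0.14 rad), for 0.04 s.
4. still pressing, the block passes 5 to 20 mm beyond the middle (y of block in the frame of slot between -0.02 and -0.005 m and x of block in the frame of slot between -0.025 and 0.025 m and contact force between block and tile above 1 N and angle between block's own z axis and vertical below 0.35 rad and x of tile in the frame of slot between -0.006 and 0.006 m and y of tile in the frame of slot between -0.009 and 0.009 m and z of tile in the frame of slot between -0.004 and 0.004 m and angle between tile's own z axis and vertical below 0.14 rad), for 0.04 s.
5. still pressing, the block's middle is at least 22 mm beyond the slot's middle, towards the end without blue (y of block in the frame of slot between -0.07 and -0.022 m and x of block in the frame of slot between -0.025 and 0.025 m and contact force between block and tile above 1 N and angle between block's own z axis and vertical below 0.35 rad and x of tile in the frame of slot between -0.006 and 0.006 m and y of tile in the frame of slot between -0.009 and 0.009 m and z of tile in the frame of slot between -0.004 and 0.004 m and angle between tile's own z axis and vertical below 0.14 rad), for 0.1 s.
At the end, for the whole second after the job is handed in: Tile at rest in the slot: foot within 6 mm across, 9 along, 4 in height of the slot floor's centre, within 8 deg of upright, 6.9 deg of the slot's line. Block at rest flat (4.5 deg) on the tray floor (origin 0 to 8 mm above the tray's), within 30 mm of its middle each way. Both let go (all of step 1 and x of block in the frame of tray between -0.03 and 0.03 m and y of block in the frame of tray between -0.03 and 0.03 m and z of block in the frame of tray between 0 and 0.008 m and angle between block's own z axis and vertical below 0.08 rad and linear speed of block below 0.03 m/s and contact force between the fingers and block below 0.05 N); the robot touches nothing.
It fails at once if the tile is dropped (moves faster than 0.5 m/s with no finger on it) (contact force between the fingers and tile below 0.05 N and linear speed of tile above 0.5 m/s).
It fails at once if the block is dropped (moves faster than 0.5 m/s with no finger on it) (contact force between the fingers and block below 0.05 N and linear speed of block above 0.5 m/s).
It fails at once if the block is pressed on the tile with more than 25 N (contact force between block and tile above 25 N).
It fails at once if a bystander is moved by more than 30 mm (distance of any of spare_tile, jar, mug, spacers, level, spatula from where it was at the start of the episode above 0.03 m).
It also fails if it takes over 72 s, if anything falls off the work surface, if the arm or the gripper's body presses on something with over 40 N, if the wrist force passes 120 N, or if a joint passes its speed limit or range.

## Working session

There is one attempt and no reset: what is moved stays moved. The work goes in short steps, Python scripts to look and compute and a tool call to move; the robot and the scene stay as the last step left them, time stands still between calls to the robot, and variables do not carry over. Pictures are saved under pics/ and viewed, at most 10 in all, crops included, and the job is handed in when it is done.

Besides the shell and the picture viewer there is one more tool, called by a JSON object that holds its "method" and its "body", one argument or row to a line. drive_tool: Moves the arm, as the interface text tells. Its arguments: {"type":"object","properties":{"series":{"type":"array"},"jaw":{"type":"number"},"grip_force":{"type":"number"}},"required":["series"]}

```bash
ls; mkdir -p pics
cat > h.py <<'E'
import numpy as np,cv2
from workcell import env,viewer,order,models
from scipy.spatial.transform import Rotation as Rn
def save(n,im): cv2.imwrite('pics/'+n,im[:,:,::-1])
E
python3 - <<'E'
from h import *
for c in ('scene','top'):
    im=viewer.read_camera(c); save(c+'0.png',im); np.save(c+'0.npy',im)
    i=viewer.camera_info(c); print(c,{k:np.round(v,3).tolist() for k,v in i.items()})
    for l in ['tile','rest','holder','block','tray','spare_tile','jar','mug','spacers','level','spatula']:
        r=models.silhouettes(l,c)
        print(l,[(round(d['score'],2),np.round(d['location']).tolist(),int(d['region'].sum())) for d in r])
        if r: np.save(f'm_{l}_{c}.npy',np.array([d['region'] for d in r]))
print(env.get_state())
print(viewer.camera_info('wrist'))
E
```

```text
pics
scene {'intrinsics': [[479.272, 0.0, 320.271], [0.0, 479.272, 236.636], [0.0, 0.0, 1.0]], 'D': [-0.121, 0.0, 0.0, 0.0, 0.0], 'R': [[0.309, 0.951, -0.002], [0.669, -0.219, -0.711], [-0.676, 0.219, -0.704]], 't': [-0.196, -0.362, 1.446]}
tile [(0.98, [325.0, 240.0], 2783)]
rest [(0.79, [322.0, 277.0], 1092)]
holder [(0.72, [418.0, 195.0], 1856), (0.5, [357.0, 184.0], 373)]
block [(0.87, [156.0, 215.0], 865), (0.72, [245.0, 235.0], 910), (0.63, [511.0, 209.0], 1121), (0.61, [184.0, 246.0], 767)]
tray [(0.76, [182.0, 265.0], 1265)]
spare_tile [(0.91, [435.0, 258.0], 2176)]
jar [(0.56, [208.0, 318.0], 1474)]
mug [(0.69, [311.0, 318.0], 2634)]
spacers [(0.9, [356.0, 185.0], 377)]
level [(0.93, [508.0, 211.0], 1179)]
spatula [(0.8, [86.0, 357.0], 2149), (0.5, [506.0, 213.0], 1145)]
top {'intrinsics': [[516.847, 0.0, 316.097], [0.0, 516.847, 244.802], [0.0, 0.0, 1.0]], 'D': [-0.001, 0.0, 0.0, 0.0, 0.0], 'R': [[-0.023, -1.0, 0.001], [-0.998, 0.023, -0.066], [0.066, -0.003, -0.998]], 't': [0.024, 0.585, 1.16]}
tile [(0.96, [313.0, 222.0], 1280), (0.69, [212.0, 200.0], 2290)]
rest [(0.65, 
[... 1193 characters left out ...]
rray([ 0.00964825, -0.02299929,  0.01712673]), 'grip_force': 0.0, 'finger_gap': 0.08549776781112794}
{'intrinsics': array([[413.47157418,   0.        , 324.05856473],
       [  0.        , 413.47157418, 238.73835661],
       [  0.        ,   0.        ,   1.        ]]), 'D': array([0.01093067, 0.        , 0.        , 0.        , 0.        ]), 'T_tool_cam': array([[ 1.49063834e-03, -9.58509711e-01, -2.85055982e-01,
         7.39561690e-02],
       [ 9.99998670e-01,  1.24016876e-03,  1.05916934e-03,
         7.01439368e-04],
       [-6.61706574e-04, -2.85057181e-01,  9.58510284e-01,
        -1.31723953e-01],
       [ 0.00000000e+00,  0.00000000e+00,  0.00000000e+00,
         1.00000000e+00]])}
```

View pics/scene0.png

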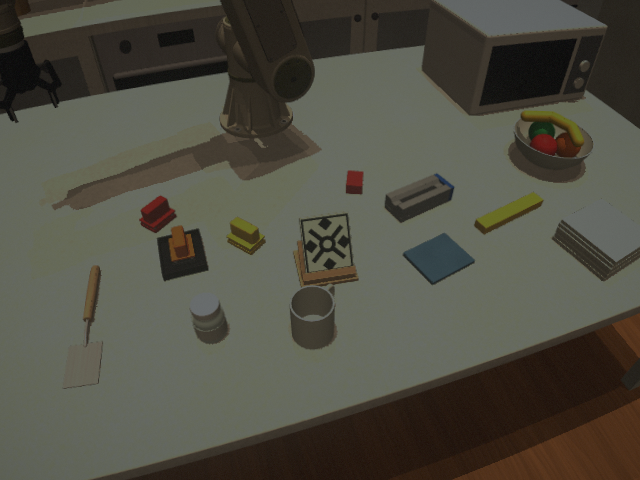

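View pics/top0.png

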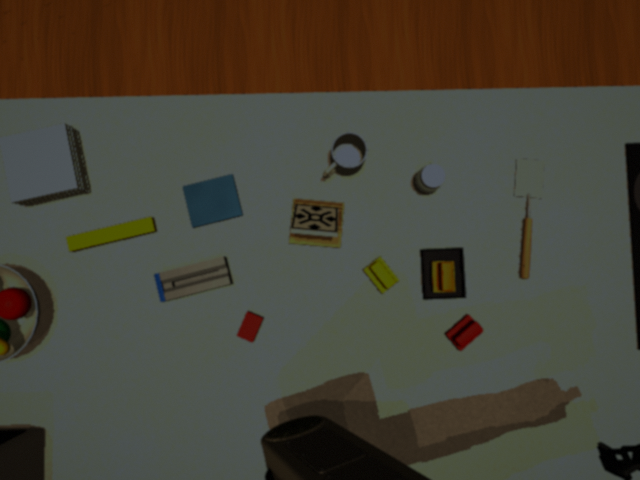

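Both pictures agree. The patterned tile on its rest is at top (315,222) / scene (327,243), and the holder is at top (195,278) with its blue end at the left (+y). The tray holding the orange block is at top (443,273) / scene (182,250). The yellow and red blocks are look-alikes.

```bash
cat >> h.py <<'E'
from scipy.optimize import minimize
def cam(c,tp=None,q=None):
    i=viewer.camera_info(c)
    if c!='wrist': return i['intrinsics'],i['D'],np.array(i['R']),np.array(i['t'])
    T=np.eye(4);T[:3,:3]=Rn.from_quat(np.r_[q[1:],q[0]]).as_matrix();T[:3,3]=tp
    M=np.linalg.inv(T@i['T_tool_cam']); return i['intrinsics'],i['D'],M[:3,:3],M[:3,3]
def proj(C,P):
    return cv2.projectPoints(np.asarray(P,float).reshape(-1,1,3),cv2.Rodrigues(C[2])[0],C[3],C[0],C[1])[0][:,0]
def box(x0,x1,y0,y1,z0,z1): return np.array([[x,y,z] for x in(x0,x1) for y in(y0,y1) for z in(z0,z1)])
SH={'tile':box(-.005,.005,-.05,.05,0,.12),'holder':box(-.032,.032,-.074,.086,0,.042),'tray':box(-.0575,.0575,-.0475,.0475,0,.02)}
def pts(n,p):
    # p: x,y,yaw[,z,lean]
    X=SH[n]
    if len(p)>3: X=X@Rn.from_euler('y',-p[4]).as_matrix().T
    return X@Rn.from_euler('z',p[2]).as_matrix().T+[p[0],p[1],p[3] if len(p)>3 else 0]
def fit(n,p0,views,steps):
    # views: list of (C,mask); IoU with 4x supersampled hull
    V=[(C,cv2.resize(m.astype(np.uint8),None,fx=4,fy=4,interpolation=cv2.INTER_CUBIC if 0 else 0)) for C,m in views]
    def f(p):
        s=0
        for C,m in V:
            h=cv2.convexHull(np.round(proj(C,pts(n,p))*4+1.5).astype(np.int32)); im=np.zeros_like(m); cv2.fillConvexPoly(im,h,1)
            s+=1-(im&m).sum()/max(1,(im|m).sum())
        return s/len(V)
    p0=np.array(p0,float); b=None
    for k in range(3):
        S=np.vstack([p0]+[p0+np.eye(len(p0))[j]*steps[j]/(1+k) for j in range(len(p0))])
        b=minimize(f,p0,method='Nelder-Mead',options=dict(initial_simplex=S,maxfev=400,xatol=1e-5,fatol=1e-5)); p0=b.x
    return b.x,b.fun
def ray(C,uv,z):
    d=cv2.undistortPoints(np.array([[uv]],float),C[0],C[1])[0,0]; d=C[2].T@np.r_[d,1]; o=-C[2].T@C[3]
    return o+d*(z-o[2])/d[2]
E
python3 - <<'E'
from h import *
T=cam('top');S=cam('scene')
for n,uv,z in [('tile',(315,222),.05),('holder',(195,278),.04),('tray',(443,273),.01),('jar',(428,178),.04),('mug',(347,155),.08),('spacers',(251,326),.03),('spare',(212,200),.01),('level',(113,235),.02),('yellow',(381,275),.03),('red',(464,331),.03)]: print(n,ray(T,uv,z).round(3))
L=lambda n,c:np.load(f'm_{n}_{c}.npy')[0]
def go(n,z,steps,extra):
    m=L(n,'top'); 
    c=ray(T,np.argwhere(m).mean(0)[::-1],z)
    for nm,vs in(('both',[(T,L(n,'top')),(S,L(n,'scene'))]),('top',[(T,L(n,'top'))]),('scene',[(S,L(n,'scene'))])):
        p,f=fit(n,[c[0],c[1],extra[0]]+extra[1:],vs,steps); print(n,nm,p.round(4),round(f,3))
go('tile',.05,[.02,.02,.1,.02,.1],[0.,.012,.61])
go('holder',.04,[.02,.02,.1],[.25])
for n in['tray']:
    # tray mask may exclude block: take hull
    for c,C in(('top',T),('scene',S)):
        m=L(n,c).astype(np.uint8); h=cv2.convexHull(cv2.findNonZero(m)); cv2.fillConvexPoly(m,h,1); np.save(f'm_{n}_{c}.npy',m[None])
go('tray',.01,[.02,.02,.1],[0.])
for c,C,in(('top',T),('scene',S)):
    for m in np.load(f'm_block_{c}.npy'):
        print('block',c,ray(C,np.argwhere(m).mean(0)[::-1],.03).round(3),cv2.minAreaRect(np.argwhere(m)[:,::-1].astype(np.int32))[1:])
E
```

```text
tile [0.634 0.012 0.05 ]
holder [0.516 0.283 0.04 ]
tray [ 0.514 -0.278  0.01 ]
jar [ 0.729 -0.245  0.04 ]
mug [ 0.776 -0.061  0.08 ]
spacers [0.406 0.161 0.03 ]
spare [0.695 0.249 0.01 ]
level [0.618 0.474 0.02 ]
yellow [ 0.513 -0.134  0.03 ]
red [ 0.384 -0.315  0.03 ]
tile both [ 0.6679  0.0085 -0.1185  0.0187  0.5463] 0.065
tile top [ 0.668   0.0065 -0.1571  0.0194  0.5604] 0.062
tile scene [ 0.6589  0.0129 -0.1349  0.0092  0.7569] 0.051
holder both [0.5158 0.2838 0.2339] 0.057
holder top [0.5161 0.2838 0.2342] 0.031
holder scene [0.5146 0.2836 0.2507] 0.081
tray both [ 0.5151 -0.2779  0.0248] 0.044
tray top [ 0.5152 -0.2783  0.0184] 0.029
tray scene [ 0.517  -0.2782  0.0214] 0.052
block top [ 0.382 -0.315  0.03 ] ((24.48528480529785, 31.884687423706055), 47.72631072998047)
block top [ 0.507 -0.273  0.03 ] ((32.566925048828125, 24.55555534362793), 84.5596694946289)
block top [ 0.514 -0.133  0.03 ] ((32.10032272338867, 22.45268440246582), 52.12501525878906)
block scene [ 0.392 -0.319  0.03 ] ((27.715030670166016, 35.871673583984375), 52.12501525878906)
block scene [ 0.524 -0.137  0.03 ] ((38.57474899291992, 27.969289779663086), 27.89727020263672)
block scene [0.639 0.457 0.03 ] ((17.451475143432617, 72.099853515625), 64.17900848388672)
block scene [ 0.517 -0.275  0.03 ] ((38.76288604736328, 23.46725845336914), 77.90524291992188)
```

{"method": "drive_tool", "body": {
  "series": [
    [[0.448,-0.152,-0.024,0,0,0],[0.448,-0.152,-0.024,0,0,0],[0.448,-0.152,-0.024,0,0,0],[0.448,-0.152,-0.024,0,0,0],[0.448,-0.152,-0.024,0,0,0],[0.448,-0.152,-0.024,0,0,0],[0.448,-0.152,-0.024,0,0,0],[0,0,0,0,0,0],[0,0,0,0,0,0]]
  ],
  "jaw": 1,
  "grip_force": 60
}}

```text
clock: 2.33
tcp_pos: [0.5144, -0.2774, 0.2622]
orientation: [0.0, 0.982, 0.188, -0.0]
wrist_force: [0.5, -0.2, -0.7]
finger_gap: 0.0855
grip_force: 0.0
```

```bash
cat >> h.py <<'E'
def look(name,labels=()):
    s=env.get_state(); im=viewer.read_camera('wrist'); save(name+'.png',im)
    r={l:models.silhouettes(l,'wrist') for l in labels}
    C=cam('wrist',s['tcp_pos'],s['orientation']); np.savez(name+'.npz',im=im,tp=s['tcp_pos'],q=s['orientation'],**{f'{l}{k}':d['region'] for l in r for k,d in enumerate(r[l])})
    return C,im,r
def pose():
    s=env.get_state(); return s['tcp_pos'],Rn.from_quat(np.r_[s['orientation'][1:],s['orientation'][0]]),s
def plan(waypts,start=None,vmax=.055,wmax=9.5):
    # waypts: list of (pos,Rotation or None,[rows])
    p,R=start if start else pose()[:2]; out=[]
    for w in waypts:
        q,Q=np.array(w[0],float),w[1] if w[1] is not None else R
        rv=(R.inv()*Q).as_rotvec(); n=max(1,int(np.ceil(np.linalg.norm(q-p)/vmax)),int(np.ceil(np.degrees(np.linalg.norm(rv))/wmax)))
        if len(w)>2:n=w[2]
        for k in range(n):
            d=R.inv().apply((q-p)/(n-k)); dv=(R.inv()*Q).as_rotvec()/(n-k)
            row=np.round(np.r_[d/.12,dv/np.pi],4); out.append(row.tolist()); p=p+R.apply(row[:3]*.12); R=R*Rn.from_rotvec(row[3:]*np.pi)
        print('-- ->',p.round(4),n)
    print(str(out).replace(' ','')); return out
def toolR(X,Z):
    X=np.array(X,float);Z=np.array(Z,float);Z/=np.linalg.norm(Z);X-=Z*(X@Z);X/=np.linalg.norm(X)
    return Rn.from_matrix(np.c_[X,np.cross(Z,X),Z])
def down(yawdeg): a=np.radians(yawdeg); return toolR([np.cos(a),np.sin(a),0],[0,0,-1])
E
python3 - <<'E'
from h import *
p,R,s=pose(); print(p,s['clock'],s['joint_pos'].round(3))
C,im,r=look('w1',['tray','block'])
for l in r:
  for d in r[l]: print(l,d['score'],np.round(d['location']),d['region'].sum(),ray(C,np.argwhere(d['region']).mean(0)[::-1],.03).round(4))
m=r['tray'][0]['region'].astype(np.uint8); cv2.fillConvexPoly(m,cv2.convexHull(cv2.findNonZero(m)),1)
print(fit('tray',[.515,-.278,.02],[(C,m)],[.01,.01,.1]))
# next: over holder
plan([([.515,.25,.27],down(103.4))])
E
```

```text
[ 0.51438509 -0.27740132  0.26224185] 2.325 [-0.632  0.328  0.115  1.359 -0.     2.132]
tray 0.97 [339. 169.] 8602 [ 0.5272 -0.2779  0.03  ]
tray 0.6 [90. 10.] 776 [ 0.5886 -0.0484  0.03  ]
block 0.85 [177. 135.] 5193 [ 0.5203 -0.1396  0.03  ]
block 0.76 [318. 336.] 4150 [ 0.388  -0.3182  0.03  ]
block 0.67 [319. 205.] 4347 [ 0.5115 -0.2764  0.03  ]
(array([ 0.51701582, -0.27903169,  0.02084806]), np.float64(0.02015857387158626))
-- -> [0.515 0.25  0.27 ] 10
[[0.1624,-0.4094,-0.0064,-0.0,0.0,-0.0455],[0.219,-0.3821,-0.0063,-0.0,0.0,-0.0455],[0.2713,-0.347,-0.0064,-0.0,0.0,-0.0455],[0.3179,-0.3048,-0.0063,-0.0,0.0,-0.0455],[0.3581,-0.2564,-0.0064,-0.0,0.0,-0.0455],[0.391,-0.2028,-0.0063,-0.0,0.0,-0.0455],[0.4159,-0.1451,-0.0064,-0.0,0.0,-0.0455],[0.4323,-0.0843,-0.0063,-0.0,0.0,-0.0455],[0.4399,-0.0219,-0.0064,-0.0001,0.0,-0.0456],[0.4385,0.0411,-0.0063,-0.0,0.0,-0.0455]]
```

View pics/w1.png

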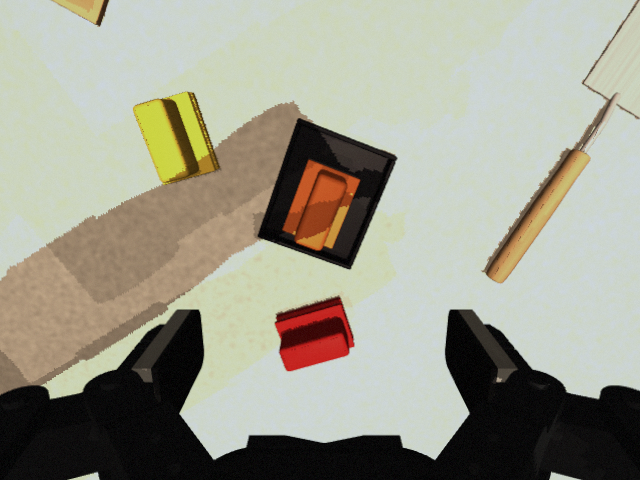

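The wrist picture shows the orange block in the black tray, its bar at about (322,208). The yellow (177,135) and red (318,336) look-alikes are beside it. The tray fit agrees with the fixed cameras to about 2 mm.

{"method": "drive_tool", "body": {
  "series": [
    [[0.162,-0.409,-0.006,0,0,-0.0455],[0.219,-0.382,-0.006,0,0,-0.0455],[0.271,-0.347,-0.006,0,0,-0.0455],[0.318,-0.305,-0.006,0,0,-0.0455],[0.358,-0.256,-0.006,0,0,-0.0455],[0.391,-0.203,-0.006,0,0,-0.0455],[0.416,-0.145,-0.006,0,0,-0.0455],[0.432,-0.084,-0.006,0,0,-0.0455],[0.44,-0.022,-0.006,0,0,-0.0455],[0.439,0.041,-0.006,0,0,-0.0455],[0,0,0,0,0,0],[0,0,0,0,0,0]]
  ]
}}

```text
clock: 3.98
tcp_pos: [0.515, 0.2498, 0.2695]
orientation: [0.0, 0.62, 0.785, -0.0]
wrist_force: [0.1, -0.1, 1.5]
finger_gap: 0.0852
grip_force: 0.0
```

Run:
```python
from h import *
p,R,s=pose(); print(p,s['clock'],s['joint_pos'].round(3))
C,im,r=look('w2',['holder'])
for d in r['holder']: print(d['score'],np.round(d['location']),d['region'].sum())
x,f=fit('holder',[.516,.284,.234],[(C,r['holder'][0]['region'])],[.01,.01,.1]); print(x,f)
o=im.copy()
a=Rn.from_euler('z',x[2]).as_matrix()
for q,col in((box(-.006,.006,-.054,.054,.012,.034),(255,0,0)),(box(-.014,.014,-.054,.054,.042,.042),(0,255,0)),(SH['holder'],(255,0,255))):
    for u in proj(C,q@a.T+[x[0],x[1],0]): cv2.circle(o,tuple(int(round(v)) for v in u),2,col,-1)
save('w2o.png',o[:, :])
# view pose for tile
yaw=-.13; f=np.array([.667,.0085,.015]); Rz=Rn.from_euler('z',yaw); tz=Rz.apply([-np.sin(.611),0,np.cos(.611)]); ty=Rz.apply([0,1,0])
plan([(f+tz*.24,toolR(ty,-tz))])
```

```text
[0.51500528 0.24983082 0.26951058] 3.975 [ 3.120e-01  3.030e-01  9.800e-02  1.366e+00 -1.000e-03  1.649e+00]
0.78 [335. 149.] 14293
[0.51827041 0.28216014 0.23593629] 0.017485479186834407
-- -> [0.5305 0.0263 0.2116] 5
[[-0.3673,-0.0607,0.097,-0.0385,-0.007,0.0224],[-0.369,-0.0466,0.0986,-0.0385,-0.007,0.0223],[-0.3695,-0.0329,0.1019,-0.0385,-0.007,0.0224],[-0.3691,-0.0194,0.1069,-0.0384,-0.0071,0.0223],[-0.3676,-0.007,0.1136,-0.0385,-0.007,0.0224]]
```

View pics/w2o.png

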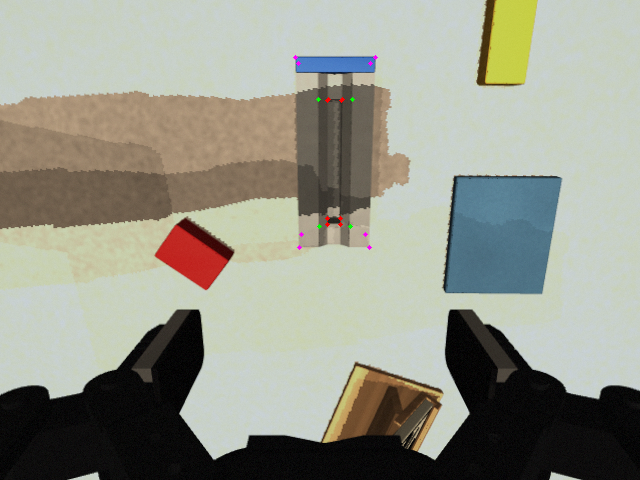

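The overlay matches: the slot corners (red dots) and holder outline (magenta) sit on the picture edges, with the blue end at (335,65). The holder is at about (0.518, 0.282), yaw 0.236.

{"method": "drive_tool", "body": {
  "series": [
    [[-0.367,-0.061,0.097,-0.0385,-0.007,0.0224],[-0.369,-0.047,0.099,-0.0385,-0.007,0.0224],[-0.37,-0.033,0.102,-0.0385,-0.007,0.0224],[-0.369,-0.019,0.107,-0.0385,-0.007,0.0224],[-0.368,-0.007,0.114,-0.0385,-0.007,0.0224],[0,0,0,0,0,0],[0,0,0,0,0,0]]
  ],
  "jaw": 0
}}

```text
clock: 4.95
tcp_pos: [0.5316, 0.0269, 0.2128]
orientation: [0.226, 0.717, 0.629, 0.2]
wrist_force: [0.5, 0.0, 0.5]
finger_gap: 0.0426
grip_force: 0.0
```

Run:
```python
from h import *
p,R,s=pose(); print(p,s['clock'],s['joint_pos'].round(3),s['finger_gap'])
C,im,r=look('w3',['tile'])
for d in r['tile']: print(d['score'],np.round(d['location']),d['region'].sum())
W=(C,r['tile'][0]['region'])
T=cam('top');S=cam('scene');L=lambda c:np.load(f'm_tile_{c}.npy')[0]
x,f=fit('tile',[.667,.0085,-.13,.015,.611],[W],[.01,.01,.05,.01,.03]); print('w',x.round(4),f)
x2,f=fit('tile',[.667,.0085,-.13,.015,.611],[W,(T,L('top')),(S,L('scene'))],[.01,.01,.05,.01,.03]); print('all',x2.round(4),f)
o=im.copy()
for X,col in((x,(255,0,0)),(x2,(0,255,0))):
    q=pts('tile',X); print('topc',q[[1,3,5,7]].mean(0).round(4))
    for u in proj(C,q): cv2.circle(o,tuple(int(round(v)) for v in u),2,col,-1)
save('w3o.png',o)
```

```text
[0.53156054 0.02689496 0.21283822] 4.95 [-0.088 -0.179 -0.762  0.375 -0.023  1.606] 0.04258585812936145
0.98 [335. 227.] 2767
w [ 0.6759  0.0067 -0.1131  0.0181  0.6087] 0.04549304564907275
all [ 0.6725  0.0083 -0.1133  0.0227  0.6081] 0.07648734779601689
topc [0.6077 0.0145 0.1166]
topc [0.6044 0.0161 0.1212]
```

View pics/w3o.png

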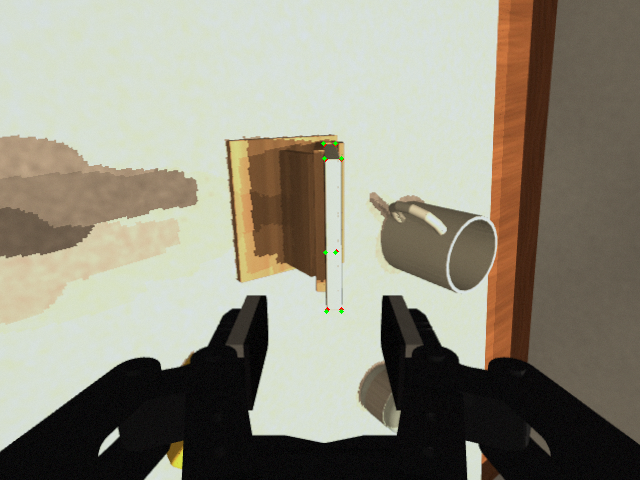

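The tile's top edge runs between about (333,157) and (333,311), and the fit's dots sit right on its corners. The lean is 34.9°, matching the text. Top centre is at about (0.606, 0.015, 0.118).

Run:
```python
from h import *
yaw=-.1135; Rz=Rn.from_euler('z',yaw); tz=Rz.apply([-np.sin(.611),0,np.cos(.611)]); ty=Rz.apply([0,1,0])
t=np.array([.606,.0153,.1185]); R=toolR(ty,-tz)
plan([(t+tz*.05,R,4),(t-tz*.026,None,4)])
```

```text
-- -> [0.5775 0.0185 0.1595] 4
-- -> [0.6208 0.0136 0.0972] 4
[[-0.0078,0.0111,0.1473,0.0003,0.0006,-0.001],[-0.0081,0.0112,0.1473,0.0003,0.0005,-0.001],[-0.0083,0.0113,0.1473,0.0004,0.0006,-0.0009],[-0.0086,0.0114,0.1472,0.0003,0.0005,-0.001],[0.0,-0.0,0.1583,0.0,0.0,0.0],[0.0,-0.0,0.1584,0.0,0.0,0.0],[0.0,-0.0001,0.1583,0.0,0.0,0.0],[0.0001,-0.0,0.1584,0.0,0.0,0.0]]
```

{"method": "drive_tool", "body": {
  "series": [
    [[-0.008,0.011,0.147,0.0003,0.0005,-0.001],[-0.008,0.011,0.147,0.0003,0.0005,-0.001],[-0.008,0.011,0.147,0.0003,0.0005,-0.001],[-0.008,0.012,0.147,0.0003,0.0005,-0.001],[0,0,0,0,0,0],[0,0,0.158,0,0,0],[0,0,0.158,0,0,0],[0,0,0.158,0,0,0],[0,0,0.158,0,0,0],[0,0,0,0,0,0],[0,0,0,0,0,0]]
  ]
}}

```text
clock: 6.42
tcp_pos: [0.6184, 0.0142, 0.0954]
orientation: [0.224, 0.712, 0.636, 0.199]
wrist_force: [0.3, 0.2, 0.3]
finger_gap: 0.0427
grip_force: 0.0
```

{"method": "drive_tool", "body": {
  "series": [
    [[0,0,0,0,0,0],[0,0,0,0,0,0],[0,0,0,0,0,0],[0,0,0,0,0,0],[0,0,0,0,0,0],[0,0,0,0,0,0]]
  ],
  "jaw": -1,
  "grip_force": 50
}}

```text
clock: 7.18
tcp_pos: [0.6194, 0.0137, 0.0964]
orientation: [0.225, 0.711, 0.635, 0.2]
wrist_force: [-0.8, -0.0, 6.0]
finger_gap: 0.0094
grip_force: 53.8
```

{"method": "drive_tool", "body": {
  "series": [
    [[0,0,-0.08,0,0,0],[0,0,-0.15,0,0,0],[0,0,-0.2,0,0,0],[0,0,-0.2,0,0,0],[0,0,-0.15,0,0,0],[0,0,0,0,0,0]]
  ]
}}

```text
clock: 7.92
tcp_pos: [0.5635, 0.0201, 0.171]
orientation: [0.223, 0.712, 0.636, 0.198]
wrist_force: [-0.6, 0.2, -3.1]
finger_gap: 0.0094
grip_force: 52.9
```

Run:
```python
from h import *
p,R,s=pose(); print(p,s['wrist_force'].round(1),s['finger_gap'],s['clock'])
plan([([.5178,.2824,.20],down(np.degrees(.236)+90),8)])
```

```text
[0.56350949 0.02011783 0.17103744] [-0.6  0.2 -3.1] 0.009415364704154824 7.925
-- -> [0.5178 0.2824 0.2   ] 8
[[0.266,-0.0469,-0.0696,0.0239,0.0043,-0.0135],[0.2688,-0.0406,-0.0628,0.0239,0.0043,-0.0135],[0.2711,-0.0336,-0.0563,0.0239,0.0042,-0.0135],[0.2731,-0.026,-0.0505,0.0239,0.0043,-0.0134],[0.2747,-0.0181,-0.0451,0.0239,0.0042,-0.0135],[0.2759,-0.0096,-0.0404,0.0238,0.0043,-0.0134],[0.2766,-0.0009,-0.0363,0.0239,0.0042,-0.0135],[0.2769,0.0082,-0.033,0.0238,0.0043,-0.0134]]
```

{"method": "drive_tool", "body": {
  "series": [
    [[0.266,-0.047,-0.07,0.0239,0.0043,-0.0135],[0.269,-0.041,-0.063,0.0239,0.0043,-0.0135],[0.271,-0.034,-0.056,0.0239,0.0042,-0.0135],[0.273,-0.026,-0.05,0.0239,0.0043,-0.0135],[0.275,-0.018,-0.045,0.0239,0.0042,-0.0135],[0.276,-0.01,-0.04,0.0239,0.0043,-0.0135],[0.277,-0.001,-0.036,0.0239,0.0042,-0.0135],[0.277,0.008,-0.033,0.0239,0.0043,-0.0135],[0,0,0,0,0,0],[0,0,0,0,0,0]]
  ]
}}

```text
clock: 9.18
tcp_pos: [0.5187, 0.282, 0.198]
orientation: [0.0, 0.619, 0.786, -0.001]
wrist_force: [-0.5, -0.7, -3.8]
finger_gap: 0.0095
grip_force: 52.8
```

Run:
```python
from h import *
p,R,s=pose(); print(p,s['wrist_force'].round(1),s['finger_gap'],s['clock'],R.as_matrix().round(3).tolist())
C,im,r=look('w4',['tile'])
T=cam('top');S=cam('scene'); ms=[]
for c,K in(('top',T),('scene',S)):
    imc=viewer.read_camera(c); save('t4_'+c+'.png',imc); q=models.silhouettes('tile',c)
    for d in q: print(c,d['score'],d['location'])
    if q: ms.append((K,q[0]['region']))
for d in r['tile']: print(d['score'],np.round(d['location']),d['region'].sum())
x0=[p[0],p[1],.236,p[2]-.094,0.]
o=im.copy()
st=[.01,.01,.05,.01,.03]
for K in ms: print(fit('tile',x0,[K],st))
x,f=fit('tile',x0,ms,st); print('fixed',x.round(4),f)
for X,col in((x,(0,255,0)),(x0,(255,0,0))):
    for u in proj(C,pts('tile',X)): cv2.circle(o,tuple(int(round(v)) for v in u),2,col,-1)
a=Rn.from_euler('z',.236).as_matrix()
for u in proj(C,box(-.006,.006,-.054,.054,.042,.042)@a.T+[.518,.2822,0]):cv2.circle(o,tuple(int(round(v)) for v in u),2,(255,0,255),-1)
save('w4o.png',o)
```

```text
[0.5186559  0.28200672 0.19804673] [-0.5 -0.7 -3.8] 0.009541337031263244 9.175 [[-0.235, 0.972, -0.001], [0.972, 0.234, -0.002], [-0.001, -0.002, -1.0]]
top 0.57 [192.6, 271.9]
scene 0.72 [421.3, 152.7]
scene 0.33 [418.5, 197.1]
0.62 [315. 164.] 13880
(array([0.52146068, 0.27603193, 0.22831067, 0.09011566, 0.01040115]), np.float64(0.5159465639667831))
(array([ 0.51602106,  0.28231143,  0.24761381,  0.10457856, -0.00588175]), np.float64(0.20208721847654565))
fixed [0.5194 0.2802 0.2461 0.1055 0.0121] 0.3769081589435126
```

View pics/w4o.png

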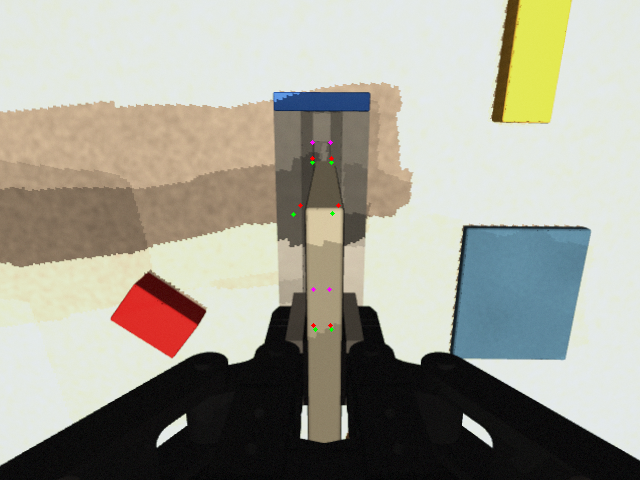

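The tile hangs upright over the slot. Its end corner is at (307–343,208), its foot narrows to about (322,160), and the slot line is at about (321,142). Aligned to about 1 mm, so lowering.

{"method": "drive_tool", "body": {
  "series": [
    [[0,-0.012,0.15,0,0,0],[0,0,0.15,0,0,0],[0,0,0.12,0,0,0],[0,0,0.08,0,0,0],[0,0,0.05,0,0,0],[0,0,0.05,0,0,0],[0,0,0.03,0,0,0],[0,0,0,0,0,0],[0,0,0,0,0,0]]
  ]
}}

```text
clock: 10.6
tcp_pos: [0.5171, 0.2819, 0.124]
orientation: [0.0, 0.619, 0.786, -0.0]
wrist_force: [-2.4, 0.2, -2.7]
finger_gap: 0.0095
grip_force: 52.9
```

{"method": "drive_tool", "body": {
  "series": [
    [[0,-0.006,0.03,0,0,0],[0,0,0.03,0,0,0],[0,0,0.03,0,0,0],[0,0,0,0,0,0]]
  ]
}}

```text
clock: 11.1
tcp_pos: [0.5169, 0.2817, 0.1129]
orientation: [0.0, 0.619, 0.786, -0.0]
wrist_force: [-0.8, -0.6, -4.1]
finger_gap: 0.0095
grip_force: 52.7
```

{"method": "drive_tool", "body": {
  "series": [
    [[0,0,0.02,0,0,0],[0,0,0.02,0,0,0],[0,0,0,0,0,0]]
  ]
}}

```text
clock: 11.48
tcp_pos: [0.5168, 0.2817, 0.1084]
orientation: [0.0, 0.619, 0.786, -0.0]
wrist_force: [-1.2, -0.3, -3.5]
finger_gap: 0.0094
grip_force: 52.8
```

{"method": "drive_tool", "body": {
  "series": [
    [[0,0,0.015,0,0,0],[0,0,0.015,0,0,0],[0,0,0,0,0,0]]
  ]
}}

```text
clock: 11.85
tcp_pos: [0.517, 0.2817, 0.1055]
orientation: [0.001, 0.619, 0.786, 0.0]
wrist_force: [-2.0, -1.0, 1.5]
finger_gap: 0.0094
grip_force: 53.4
```

{"method": "drive_tool", "body": {
  "series": [
    [[0,0,0.01,0,0,0],[0,0,0,0,0,0]]
  ]
}}

```text
clock: 12.1
tcp_pos: [0.5171, 0.2817, 0.1054]
orientation: [0.001, 0.619, 0.786, 0.001]
wrist_force: [-4.2, -3.8, 7.6]
finger_gap: 0.0093
grip_force: 54.7
```

{"method": "drive_tool", "body": {
  "series": [
    [[0,0,-0.01,0,0,0],[0,0,0,0,0,0],[0,0,0,0,0,0],[0,0,0,0,0,0],[0,0,-0.08,0,0,0],[0,0,-0.2,0,0,0],[0,0,-0.4,0,0,0],[0,0,-0.4,0,0,0],[0,0,-0.2,0,0,0],[0,0,0,0,0,0]]
  ],
  "jaw": 0
}}

```text
clock: 13.35
tcp_pos: [0.518, 0.2824, 0.2616]
orientation: [0.002, 0.619, 0.786, 0.002]
wrist_force: [0.8, 0.3, -0.8]
finger_gap: 0.0425
grip_force: 0.0
```

Run:
```python
from h import *
p,R,s=pose(); print(p,s['clock'],s['wrist_force'].round(1))
C,im,r=look('w5',['tile'])
for d in r['tile']: print(d['score'],np.round(d['location']),d['region'].sum())
o=im.copy(); a=Rn.from_euler('z',.236).as_matrix()
for h0,col in((.132,(255,0,0)),(.042,(0,255,0))):
    b=box(-.005,.005,-.05,.05,h0,h0) if h0>.1 else box(-.006,.006,-.054,.054,h0,h0)
    for u in proj(C,b@a.T+[.518,.2822,0]):cv2.circle(o,tuple(int(round(v)) for v in u),2,col,-1)
x,f=fit('tile',[.518,.2822,.236,.012,0],[(C,r['tile'][0]['region'])],[.005,.005,.05,.005,.03]); print(x.round(4),f)
for u in proj(C,pts('tile',x)[[1,3,5,7]]):cv2.circle(o,tuple(int(round(v)) for v in u),2,(255,0,255),-1)
save('w5o.png',o)
# next: over tray, tool x yaw ~181, look pose
plan([([.515,.05,.24],down(145)),([.53,-.277,.22],down(181.2))])
```

```text
[0.5179747  0.28236944 0.26158971] 13.35 [ 0.8  0.3 -0.8]
0.89 [324. 222.] 2572
[0.5191 0.2822 0.234  0.0147 0.0032] 0.08532295135794365
-- -> [0.515 0.05  0.24 ] 5
-- -> [ 0.53  -0.277  0.22 ] 6
[[-0.3749,-0.0931,0.0305,-0.0,0.0,-0.046],[-0.3576,-0.1462,0.0305,-0.0,0.0,-0.046],[-0.3328,-0.1961,0.0305,-0.0,0.0001,-0.0461],[-0.301,-0.2421,0.0304,-0.0,0.0,-0.046],[-0.2629,-0.2829,0.0303,-0.0,0.0001,-0.0461],[-0.2776,-0.3601,0.0278,-0.0,-0.0,-0.0335],[-0.2382,-0.3873,0.0278,-0.0,-0.0,-0.0335],[-0.1962,-0.4101,0.0278,-0.0,-0.0,-0.0335],[-0.152,-0.4285,0.0278,-0.0,-0.0,-0.0335],[-0.1062,-0.4421,0.0278,-0.0,-0.0,-0.0335],[-0.0591,-0.4507,0.0277,-0.0,-0.0001,-0.0336]]
```

View pics/w5o.png

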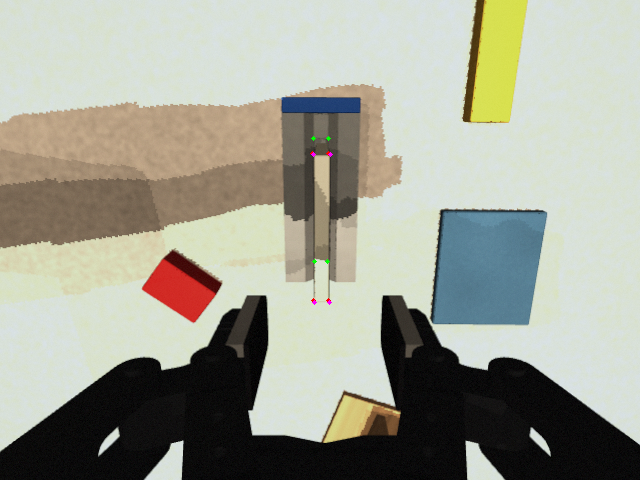

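The tile stands alone in the slot. Its top edge runs from (322,154) to (322,301), where a fully seated tile should be; the fingers are clear. Now the tray.

{"method": "drive_tool", "body": {
  "series": [
    [[-0.375,-0.093,0.03,0,0,-0.046],[-0.358,-0.146,0.03,0,0,-0.046],[-0.333,-0.196,0.03,0,0,-0.046],[-0.301,-0.242,0.03,0,0,-0.046],[-0.263,-0.283,0.03,0,0,-0.046],[-0.278,-0.36,0.028,0,0,-0.0335],[-0.238,-0.387,0.028,0,0,-0.0335],[-0.196,-0.41,0.028,0,0,-0.0335],[-0.152,-0.429,0.028,0,0,-0.0335],[-0.106,-0.442,0.028,0,0,-0.0335],[-0.059,-0.451,0.028,0,0,-0.0335],[0,0,0,0,0,0],[0,0,0,0,0,0]]
  ],
  "jaw": 0.6
}}

```text
clock: 15.08
tcp_pos: [0.529, -0.2763, 0.2189]
orientation: [-0.001, -0.009, 1.0, 0.001]
wrist_force: [-0.9, 0.3, 0.4]
finger_gap: 0.0684
grip_force: 0.0
```

Run:
```python
from h import *
p,R,s=pose(); print(p,s['clock'],s['joint_pos'].round(3),s['finger_gap'])
C,im,r=look('w6',['block','tray'])
print([(d['score'],np.round(d['location']).tolist()) for d in r['block']])
d=min(r['block'],key=lambda d:np.linalg.norm(ray(C,d['location'],.03)[:2]-[.512,-.276]))
# block: hull of flange+bar+sole, fit with z=.004 offset
SH['blk']=np.vstack([box(-.035,.035,-.025,.025,.004,.024),box(-.032,.032,-.013,.013,.024,.058)])
x,f=fit('blk',[.512,-.276,.05],[(C,d['region'])],[.008,.008,.1]); print('block',x.round(4),f)
m=r['tray'][0]['region']; m=(m|d['region']).astype(np.uint8); cv2.fillConvexPoly(m,cv2.convexHull(cv2.findNonZero(m)),1)
xt,f=fit('tray',[.517,-.279,.02],[(C,m)],[.008,.008,.1]); print('tray',xt.round(4),f)
o=im.copy()
for h0,hw,b in((.058,(.032,.013),(255,255,255)),(.024,(.035,.025),(0,255,0))):
    a=Rn.from_euler('z',x[2]).as_matrix()
    for u in proj(C,box(-hw[0],hw[0],-hw[1],hw[1],h0,h0)@a.T+[x[0],x[1],0]):cv2.circle(o,tuple(int(round(v)) for v in u),2,b,-1)
for u in proj(C,pts('tray',xt)):cv2.circle(o,tuple(int(round(v)) for v in u),2,(255,0,255),-1)
save('w6o.png',o)
```

```text
[ 0.52904055 -0.27633302  0.21893098] 15.075 [-0.616  0.365  0.063  1.272  0.    -0.635] 0.06843595938015165
[(0.95, [322.0, 181.0]), (0.78, [265.0, 20.0]), (0.68, [496.0, 192.0])]
block [ 0.5086 -0.276   0.0129] 0.053267214215610315
tray [ 0.516  -0.278   0.0228] 0.01559360772676166
```

View pics/w6o.png

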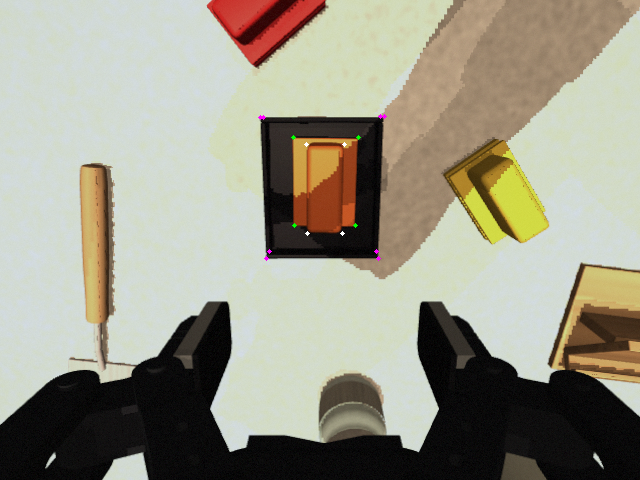

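The orange block is in the tray, its bar spanning (307–343, 143–232), and the fitted dots lie on the bar and tray corners. Block centre is (0.5086, -0.276), yaw 0.013.

Run:
```python
from h import *
plan([([.5086,-.276,.10],down(180.8),3),([.5086,-.276,.040],None,3)])
```

```text
-- -> [ 0.5086 -0.276   0.1   ] 3
-- -> [ 0.5086 -0.276   0.04  ] 3
[[0.0591,-0.0003,0.3345,0.0,-0.0,0.0008],[0.0591,-0.0005,0.3344,0.0001,-0.0,0.0008],[0.059,-0.0005,0.3345,0.0,-0.0001,0.0008],[0.0,-0.0,0.1667,0.0,0.0,0.0],[0.0,-0.0,0.1666,0.0,0.0,0.0],[0.0001,-0.0,0.1667,0.0,0.0,0.0]]
```

{"method": "drive_tool", "body": {
  "series": [
    [[0.059,0,0.334,0,0,0.0008],[0.059,0,0.334,0,0,0.0008],[0.059,0,0.334,0,0,0.0008],[0,0,0.167,0,0,0],[0,0,0.167,0,0,0],[0,0,0.167,0,0,0],[0,0,0,0,0,0],[0,0,0,0,0,0]]
  ]
}}

```text
clock: 16.23
tcp_pos: [0.5095, -0.277, 0.0412]
orientation: [0.001, -0.007, 1.0, -0.0]
wrist_force: [0.2, -0.7, 0.4]
finger_gap: 0.0681
grip_force: 0.0
```

{"method": "drive_tool", "body": {
  "series": [
    [[0,0,0,0,0,0],[0,0,0,0,0,0],[0,0,0,0,0,0],[0,0,0,0,0,0],[0,0,0,0,0,0],[0,0,0,0,0,0]]
  ],
  "jaw": -1,
  "grip_force": 90
}}

```text
clock: 16.98
tcp_pos: [0.5092, -0.2776, 0.0405]
orientation: [0.001, -0.006, 1.0, -0.0]
wrist_force: [1.3, -0.4, 2.3]
finger_gap: 0.0243
grip_force: 88.2
```

Run:
```python
from h import *
plan([([.5092,-.277,.22],None,4),([.515,.0,.23],down(187)),([.5098,.3162,.22],down(193.5))])
```

```text
-- -> [ 0.5092 -0.277   0.22  ] 4
-- -> [ 0.515 -0.     0.23 ] 6
-- -> [0.5098 0.3162 0.22  ] 6
[[-0.0004,0.0011,-0.374,0.0,0.0,0.0],[-0.0004,0.0011,-0.374,0.0,0.0,0.0],[-0.0004,0.0011,-0.374,0.0,0.0,0.0],[-0.0004,0.0011,-0.374,0.0,0.0,0.0],[-0.0129,0.3846,-0.0141,-0.0,0.0001,-0.0058],[-0.0199,0.3843,-0.0141,-0.0,0.0001,-0.0058],[-0.0269,0.3838,-0.0142,-0.0001,0.0,-0.0058],[-0.0339,0.3833,-0.014,-0.0,0.0001,-0.0058],[-0.0409,0.3826,-0.014,-0.0001,0.0,-0.0058],[-0.0478,0.3818,-0.014,-0.0,0.0001,-0.0059],[-0.0464,0.4368,0.0138,-0.0,-0.0,-0.006],[-0.0546,0.4358,0.0139,-0.0,-0.0,-0.006],[-0.0628,0.4347,0.0138,-0.0,-0.0,-0.006],[-0.071,0.4335,0.0139,-0.0,-0.0,-0.006],[-0.0791,0.432,0.0138,-0.0,-0.0,-0.006],[-0.0873,0.4305,0.0139,-0.0,-0.0,-0.0061]]
```

{"method": "drive_tool", "body": {
  "series": [
    [[0,0,-0.15,0,0,0],[0,0,-0.3,0,0,0],[0,0,-0.37,0,0,0],[0,0,-0.37,0,0,0],[0,0,-0.306,0,0,0],[-0.013,0.384,-0.014,0,0,-0.0058],[-0.02,0.384,-0.014,0,0,-0.0058],[-0.027,0.384,-0.014,0,0,-0.0058],[-0.034,0.383,-0.014,0,0,-0.0058],[-0.041,0.383,-0.014,0,0,-0.0058],[-0.048,0.382,-0.014,0,0,-0.0058],[-0.046,0.437,0.014,0,0,-0.006],[-0.055,0.436,0.014,0,0,-0.006],[-0.063,0.435,0.014,0,0,-0.006],[-0.071,0.433,0.014,0,0,-0.006],[-0.079,0.432,0.014,0,0,-0.006],[-0.087,0.43,0.014,0,0,-0.006],[0,0,0,0,0,0],[0,0,0,0,0,0]]
  ]
}}

```text
clock: 19.35
tcp_pos: [0.5089, 0.3153, 0.2186]
orientation: [-0.001, -0.117, 0.993, -0.001]
wrist_force: [-0.2, -0.2, -2.0]
finger_gap: 0.0244
grip_force: 89.3
```

Run:
```python
from h import *
p,R,s=pose(); print(p,s['wrist_force'].round(2),s['finger_gap'],s['clock'],R.as_matrix().round(4).tolist())
C,im,r=look('w7',['tile','holder'])
o=im.copy(); a=Rn.from_euler('z',.236).as_matrix()
for u in proj(C,box(-.005,.005,-.05,.05,.132,.132)@a.T+[.518,.2822,0]):cv2.circle(o,tuple(int(round(v)) for v in u),2,(255,0,0),-1)
save('w7o.png',o)
plan([([.5101,.3162,.178],down(193.5),4)])
```

```text
[0.50890829 0.31531846 0.2185592 ] [-0.25 -0.22 -2.05] 0.024404709640478514 19.35 [[-0.9724, -0.2333, -0.0015], [-0.2333, 0.9724, -0.002], [0.0019, -0.0016, -1.0]]
-- -> [0.5101 0.3162 0.178 ] 4
[[-0.0018,0.0035,0.0863,-0.0001,-0.0,-0.0002],[-0.0018,0.0035,0.0863,-0.0001,-0.0,-0.0002],[-0.0018,0.0035,0.0863,-0.0001,-0.0001,-0.0002],[-0.0018,0.0035,0.0863,-0.0,-0.0,-0.0002]]
```

View pics/w7o.png

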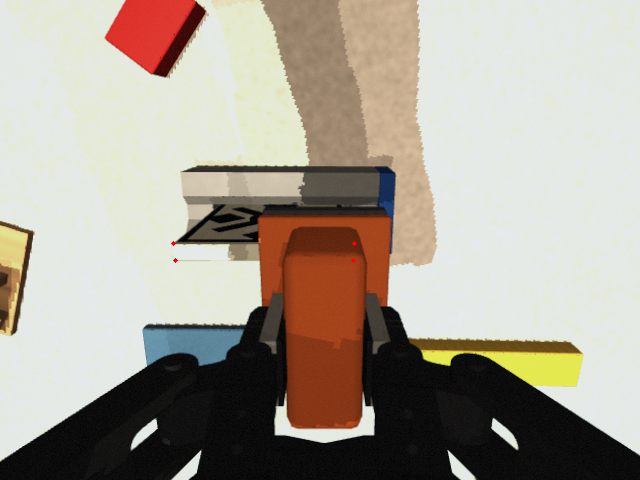

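The red dots land on the tile's top-edge end at (174,243)–(175,260), so the tile is where expected. The block is held level and square over the blue end. Lowering to contact.

{"method": "drive_tool", "body": {
  "series": [
    [[0,0,0.15,0,0,0],[0,0,0.12,0,0,0],[0,0,0.06,0,0,0],[0,0,0.02,0,0,0],[0,0,0,0,0,0],[0,0,0,0,0,0]]
  ]
}}

```text
clock: 20.25
tcp_pos: [0.5099, 0.3159, 0.1782]
orientation: [0.001, -0.117, 0.993, -0.0]
wrist_force: [-0.5, 0.2, -1.7]
finger_gap: 0.0248
grip_force: 89.3
```

{"method": "drive_tool", "body": {
  "series": [
    [[0,0,0.02,0,0,0],[0,0,0.02,0,0,0],[0,0,0.02,0,0,0],[0,0,0,0,0,0],[0,0,0,0,0,0]]
  ]
}}

```text
clock: 20.88
tcp_pos: [0.5097, 0.3157, 0.1704]
orientation: [0.0, -0.117, 0.993, -0.0]
wrist_force: [0.0, -0.3, -2.7]
finger_gap: 0.0247
grip_force: 89.3
```

{"method": "drive_tool", "body": {
  "series": [
    [[0,0,0.017,0,0,0],[0,0,0.017,0,0,0],[0,0,0,0,0,0],[0,0,0,0,0,0]]
  ]
}}

```text
clock: 21.38
tcp_pos: [0.5099, 0.3158, 0.1668]
orientation: [0.001, -0.117, 0.993, -0.0]
wrist_force: [-0.3, 0.7, 3.2]
finger_gap: 0.0245
grip_force: 89.7
```

{"method": "drive_tool", "body": {
  "series": [
    [[0,0,0.01,0,0,0],[0,0,0,0,0,0],[0,-0.03,0,0,0,0],[0,-0.04,0,0,0,0],[0,-0.04,0,0,0,0],[0,-0.04,0,0,0,0],[0,-0.04,0,0,0,0],[0,-0.04,0,0,0,0],[0,-0.03,0,0,0,0]]
  ]
}}

```text
clock: 22.5
tcp_pos: [0.517, 0.285, 0.1652]
orientation: [0.0, -0.117, 0.993, -0.0]
wrist_force: [-1.0, 2.4, 3.2]
finger_gap: 0.0242
grip_force: 90.0
```

{"method": "drive_tool", "body": {
  "series": [
    [[0,-0.03,0,0,0,0],[0,-0.04,0,0,0,0],[0,-0.04,0,0,0,0],[0,-0.04,0,0,0,0],[0,-0.04,0,0,0,0],[0,-0.04,0,0,0,0],[0,-0.04,0,0,0,0],[0,-0.04,0,0,0,0],[0,-0.02,0,0,0,0],[0,0,0,0,0,0],[0,0,0,0,0,0],[0,0,0,0,0,0]]
  ]
}}

```text
clock: 24.0
tcp_pos: [0.5261, 0.247, 0.1652]
orientation: [0.0, -0.117, 0.993, -0.0]
wrist_force: [-1.1, 2.4, 3.9]
finger_gap: 0.0248
grip_force: 90.1
```

Run:
```python
from h import *
p,R,s=pose()
plan([([p[0],p[1],.215],None,4),([.515,-.02,.225],down(187)),([.514,-.2775,.20],down(181)),([.514,-.2775,.06],None,4)])
```

```text
-- -> [0.5261 0.247  0.215 ] 4
-- -> [ 0.515 -0.02   0.225] 5
-- -> [ 0.514  -0.2775  0.2   ] 5
-- -> [ 0.514  -0.2775  0.06  ] 4
[[-0.0,-0.0,-0.1038,0.0,0.0,0.0],[-0.0001,-0.0001,-0.1038,0.0,0.0,0.0],[-0.0,-0.0,-0.1038,0.0,0.0,0.0],[-0.0001,-0.0001,-0.1038,0.0,0.0,0.0],[0.1217,-0.4284,-0.0166,-0.0,0.0,0.0072],[0.1119,-0.4311,-0.0165,-0.0,0.0,0.0072],[0.1021,-0.4335,-0.0166,-0.0,0.0001,0.0072],[0.0923,-0.4357,-0.0165,-0.0001,0.0,0.0072],[0.0825,-0.4376,-0.0167,-0.0,0.0001,0.0072],[0.0539,-0.4258,0.0417,-0.0,-0.0,0.0067],[0.0449,-0.4268,0.0417,-0.0,-0.0,0.0066],[0.0361,-0.4276,0.0417,-0.0,-0.0,0.0067],[0.027,-0.4283,0.0417,-0.0,-0.0,0.0066],[0.0182,-0.4288,0.0417,-0.0,-0.0,0.0067],[-0.0,0.0,0.2917,0.0,0.0,0.0],[-0.0,0.0,0.2917,0.0,0.0,0.0],[-0.0001,0.0,0.2916,0.0,0.0,0.0],[-0.0,0.0001,0.2917,0.0,0.0,0.0]]
```

{"method": "drive_tool", "body": {
  "series": [
    [[0,0,-0.04,0,0,0],[0,0,-0.075,0,0,0],[0,0,-0.15,0,0,0],[0,0,-0.15,0,0,0],[0.122,-0.428,-0.017,0,0,0.0072],[0.112,-0.431,-0.017,0,0,0.0072],[0.102,-0.434,-0.017,0,0,0.0072],[0.092,-0.436,-0.017,0,0,0.0072],[0.083,-0.438,-0.017,0,0,0.0072],[0.054,-0.426,0.042,0,0,0.0067],[0.045,-0.427,0.042,0,0,0.0067],[0.036,-0.428,0.042,0,0,0.0067],[0.027,-0.428,0.042,0,0,0.0067],[0.018,-0.429,0.042,0,0,0.0067],[0,0,0,0,0,0],[0,0,0,0,0,0],[0,0,0.3,0,0,0],[0,0,0.3,0,0,0],[0,0,0.3,0,0,0],[0,0,0.2,0,0,0]]
  ]
}}

```text
clock: 26.5
tcp_pos: [0.5131, -0.2756, 0.0667]
orientation: [-0.001, -0.009, 1.0, 0.0]
wrist_force: [0.4, 0.1, -1.9]
finger_gap: 0.0246
grip_force: 89.7
```

{"method": "drive_tool", "body": {
  "series": [
    [[0,0,0.06,0,0,0],[0,0,0.04,0,0,0],[0,0,0.02,0,0,0],[0,0,0,0,0,0],[0,0,0,0,0,0]]
  ]
}}

```text
clock: 27.12
tcp_pos: [0.5142, -0.2782, 0.0544]
orientation: [0.001, -0.008, 1.0, -0.001]
wrist_force: [-0.4, 0.3, -1.9]
finger_gap: 0.0247
grip_force: 89.7
```

{"method": "drive_tool", "body": {
  "series": [
    [[0,0,0.05,0,0,0],[0,0,0.03,0,0,0],[0,0,0.02,0,0,0],[0,0,0.01,0,0,0],[0,0,0,0,0,0],[0,0,0,0,0,0]]
  ]
}}

```text
clock: 27.88
tcp_pos: [0.5139, -0.2779, 0.0408]
orientation: [0.0, -0.008, 1.0, -0.0]
wrist_force: [-1.6, 0.7, 1.0]
finger_gap: 0.0246
grip_force: 90.1
```

{"method": "drive_tool", "body": {
  "series": [
    [[0,0,0,0,0,0],[0,0,0,0,0,0],[0,0,0,0,0,0],[0,0,0,0,0,0],[0,0,-0.08,0,0,0],[0,0,-0.2,0,0,0],[0,0,-0.4,0,0,0],[0,0,-0.4,0,0,0],[0,0,-0.3,0,0,0],[0.16,0,-0.1,0,0,0],[0,0,0,0,0,0],[0,0,0,0,0,0]]
  ],
  "jaw": 0.6
}}

```text
clock: 29.38
tcp_pos: [0.4937, -0.2778, 0.2168]
orientation: [-0.001, -0.008, 1.0, 0.001]
wrist_force: [-0.2, -0.1, -0.4]
finger_gap: 0.0684
grip_force: 0.0
```

Run:
```python
from h import *
p,R,s=pose(); print(p,s['clock'])
C,im,r=look('w8',['block'])
SH['blk']=np.vstack([box(-.035,.035,-.025,.025,.004,.024),box(-.032,.032,-.013,.013,.024,.058)])
d=min(r['block'],key=lambda d:np.linalg.norm(ray(C,d['location'],.03)[:2]-[.512,-.276]))
print(fit('blk',[.514,-.277,.02],[(C,d['region'])],[.008,.008,.1]))
sc=viewer.read_camera('scene'); q=models.silhouettes('tile','scene')
print([(t['score'],t['location'],fit('tile',[.518,.282,.236,.012,0],[(cam('scene'),t['region'])],[.005,.005,.05,.005,.03])) for t in q[:1]])
save('end.png',np.hstack([cv2.resize(im[60:300,120:520],(400,240)),cv2.resize(sc[100:340,100:500],(400,240))]))
```

```text
[ 0.49365587 -0.27777359  0.21680966] 29.375
(array([ 5.12973216e-01, -2.77404154e-01, -2.82048073e-04]), np.float64(0.060138069958243334))
[(0.67, [185.2, 266.1], (array([0.518, 0.282, 0.236, 0.012, 0.   ]), np.float64(1.0)))]
```

View pics/end.png

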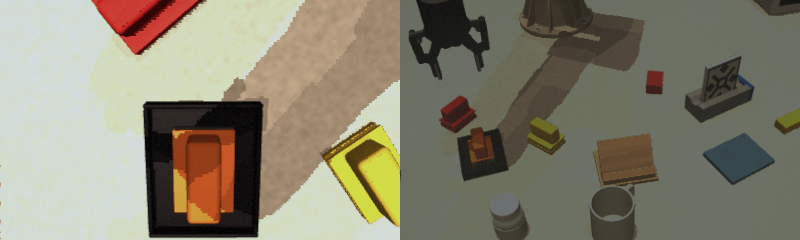

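In the final picture the block lies flat, mid-tray, at about (204,172) on the left. The tile stands upright in the holder at about (722,78) on the right. The bystanders in view are where they were and the robot is clear of everything.

```bash
python3 -c "
from h import *
print(order.hand_in())"
```

```text
the job is handed in; nothing more can be done
None
```

I stood the tile in the holder's slot, stroked the block along its top edge from the blue end to the other, laid the block back flat in its tray, and handed the job in at about 29 s of the 72 s; no verdict came back.

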